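# Tare the jeweller's balance

### The job

Zero the jeweller's balance with the empty dish already on its pan: with your fingertips push the open draught lid gently down from outside until it is fully shut, then lightly press the blue tare key down and let it come back up. Nothing is to be gripped; leave the other two keys, the pan and dish and everything else on the bench alone, and finish with the hand clear of the balance.

Things in the scene. Friction and masses are not known exactly. Their poses are not given: they have to be found in the camera images.
- balance: jeweller's precision balance, dark grey, fixed, 220 mm deep (its x from -115 to +105), 194 mm wide. Origin: on the bench under it; x axis from the key side to the back, y to the left as seen from the keys, z up. Deck with the keys 45 mm above the bench, display up to 55 mm; behind it a clear draught chamber, 110 x 110 mm, centred at x = +30 mm, y = 0, its walls up to 95 mm above the bench.
- lid (a joint): hinge angle of the draught lid in rad: 0 = shut flat on the chamber, about 1.57 = standing upright, grows as it opens (limit 1.9). It starts between about 1.1 and 1.75. The hinge is stiff: the lid stays wherever it is left and must be pushed all the way down (about 1 N at its free edge).
- lid_hinge (a point): middle of the lid's hinge line, at the back top edge of the chamber (balance x = +86 mm, y = 0, 95.5 mm above the bench). The hinge line runs along the balance's y. The point turns with the lid: its x axis points away from the lid's free edge, its z axis is the normal of the lid's outer face.
- lid_edge (a point): middle of the lid's free edge, on the outer (upper when shut) face. The lid: clear pane in a grey frame, 112 mm wide, 111 mm from the hinge line to this edge, 4 mm thick, a 4 mm locating rim on its inner face. Shut, the edge lies at balance x = -25 mm, 99.5 mm above the bench; open, it is up and the outer face looks to the back of the balance.
- tare_key (a joint): travel of the blue tare key in m: 0 = up, 0.007 = fully down. A soft spring returns it; about 1.5 N starts it, about 4 N holds it at 0.003, from where it acts, and 7 N fully down.
- tare_key_top (a point): centre of the top of the blue tare key, the right-hand one of three keys in a row (balance x = -92 mm, y = -46 mm). Key 20 mm (x) by 22 mm (y); its top is 55 mm above the bench, 10 mm above the deck; it is pressed straight down.
- mode_key (a joint): travel of the white mode key in m: 0 = up, 0.007 = down. Leave alone.
- mode_key_top (a point): centre of the top of the white mode key, the middle one, 46 mm to the left of the tare key; same size and height.
- power_key (a joint): travel of the red power key in m: 0 = up, 0.007 = down. Leave alone.
- power_key_top (a point): centre of the top of the red power key, the left-hand one, 92 mm to the left of the tare key; same size and height.
- pan_center (a point): centre of the top of the steel weighing pan, 80 mm diameter, inside the chamber, 55 mm above the bench.
- pan: the steel weighing pan itself, on its stiff weighing cell; origin on the deck under its centre. Leave alone.
- dish: empty aluminium weighing dish standing loose on the pan, 44 mm diameter at its rim, 13 mm tall. Origin: underside. Leave alone.
- weight: brass calibration weight, 28 mm diameter, 42 mm tall, standing beside the balance. Bystander: leave alone. Origin: underside.
- stone_jar: small amber jar with a black cap, 42 mm diameter, 52 mm tall, standing beside the balance. Bystander: leave alone. Origin: underside.
- glue_stick: white glue stick with a green band, 27 mm diameter, 88 mm tall, standing beside the balance. Bystander: leave alone. Origin: underside.
- tweezers: steel tweezers lying on the bench, 140 mm long along their x, 6 mm tall. Bystander: leave alone. Origin: underside.
- hammer: small bench hammer lying on the bench, 230 mm long along its x. Bystander: leave alone. Origin: underside.
- file: file with a wooden handle lying on the bench, 235 mm long along its x, 26 mm tall. Bystander: leave alone. Origin: underside.
- ring_tray: wooden tray of rings, 120 x 90 x 22 mm. Bystander: leave alone. Origin: underside.

How it is judged:
On the way, in this order (a step that is already met when the one before it is completed fails the run):
1. the draught lid is fully shut (value of joint lid below 0.04 rad), for 0.2 s.
2. the blue tare key is pressed down with the lid shut (value of joint tare_key above 0.003 m and value of joint lid below 0.05 rad and contact force between the fingers and balance above 1 N), for 0.05 s.
At the end, for the whole second after the job is handed in: The lid is shut (within 0.05 rad), all three keys are up again (within 0.8 mm), and the dish still stands upright, at rest, on the pan (within 18 mm of its centre) (value of joint lid below 0.05 rad and value of joint each of tare_key, mode_key, power_key below 0.0008 m and distance between dish and pan_center below 0.018 m and angle between dish's own z axis and vertical below 0.1 rad and linear speed of dish below 0.02 m/s); the robot touches nothing.
It fails at once if the red power key or the white mode key is pressed (by more than 1.5 mm), or the tare key is pressed while the lid is open (value of joint any of power_key, mode_key above 0.0015 m or (value of joint tare_key above 0.0015 m and value of joint lid above 0.08 rad)).
It fails at once if the tare key is pushed with more than 35 N, the lid or the rest of the balance with more than 60 N, or the lid is slammed (faster than 3 rad/s) (contact force between the fingers and tare_key above 35 N or contact force between any of the fingers, the arm and balance above 60 N or velocity of joint lid below -3 rad/s).
It fails at once if the lid is pinched or hooked from its inner face (contact force between any of the fingers, the arm and lid_c1 above 0.7 N).
It fails at once if the pan or the dish is touched by the robot, or the dish is lifted or shifted by more than 6 mm (contact force between any of the fingers, the arm and pan above 0.3 N or contact force between any of the fingers, the arm and dish above 0.3 N or distance of dish from where it was at the start of the episode above 0.006 m).
It fails at once if something else on the bench is lifted, knocked or shifted (by more than 12 mm) (distance of any of weight, stone_jar, glue_stick, tweezers, hammer, file, ring_tray from where it was at the start of the episode above 0.012 m).
It also fails if it takes over 48 s, if anything falls off the work surface, if the arm or the gripper's body presses on something with over 40 N, if the wrist force passes 120 N, or if a joint passes its speed limit or range.

### The arm

A 7-joint arm with a two-finger parallel gripper is mounted at the origin on the work surface. World frame = base frame: x ahead of the robot, y to its left, z up, the work surface at z = 0. Lengths are in m, angles in rad, forces in N, time in s.
With the tool pointing down it reaches from about 0.4 to 0.85 m from the base axis. Payload 10.4 kg.
Tool frame: the origin (TCP) lies midway between the tips of the shut fingers; the grasp point (between the pads) lies 19 mm behind it; z points along the fingers, y is the direction in which the jaws open and shut (so a half turn about z gives the same grasp; the last joint's range is limited). The gripper opens to 87 mm and grips with 3 to 60 N. Pads are 19 mm wide; open, the fingers measure 117 mm over their backs; the gripper's body (75 mm by 190 mm) begins 51 mm behind the grasp point.
Start: joints at [1.289, 0.332, -0.065, 1.46, 0.022, 1.35, -0.088], TCP at [0.16, -0.604, 0.223] pointing down, gripper open.
Joint ranges: [-2.6, 2.6], [-0.5, 2.12], [-1.47, 1.34], [0.16, 2.42], [-1.27, 4.41], [0.06, 2.06], [-2.6, 2.6]. Speed limits (rad/s): [2.22, 2.22, 2.79, 2.79, 3.14, 3.14, 3.14].

### API

Orientations are given as a unit quaternion [x, y, z, w].
In Python, from bench import r gives the robot as it stands.
- The arm moves only by the tool step_arm, never from a script. Its argument "increments" is a list of rows, each a list of 2 entries, a list of its own where there are three numbers: the shift along the tool's x, y, z in m, then the turn, a rotation vector about the tool's x, y, z in rad. A call has 1 to 5 rows; each row is the pose to reach, as a shift and turn from the pose measured when the call began, along the tool's axes at that moment; what a row does not reach only later rows make up. A row lasts 1/10 s, in which the tool goes at most 50 mm and 8.59 degrees, less where a joint would pass 70% of its speed; a pose out of reach is approached as far as the arm can. A call with a gripper value outside its range is refused whole. "hand" is the closure, from -1 (fully open) to 1 (shut), so that 0 is half open, set as the call begins (left out, the last holds). The fingers move at their own pace and stop on an object; "grip_force" is the grip in N (left out, the last holds). Time passes only in rows, so rows that repeat a pose let the fingers close. It gives the time, the measured TCP pose, the force and the opening at its end, in the units of the state.
- r.read_state(): the state, without advancing time (a new reading comes with each control period).
- r.camera(name): name is "scene" or "top"; returns a dict with "pixels" (384x512x3 uint8, blue, green, red), "camera_matrix" (3x3 intrinsics, pixels), "extrinsics" (4x4, takes a point from camera to world coordinates). Camera axes: x right, y up, looking along -z (the intrinsics and any distortion apply to the point x, -y, -z); pixel columns grow to the right and rows downward; lengths in m; the calibration is good to about 2 mm. A picture is of the moment at which its call begins. There is no depth.
- r.close_job(): hands the job in, once; it reports no verdict.
The state is a dict: "time": time; "joint_positions": joint angles; "joint_vel": joint speeds; "joint_torque": joint torques, N m; "ee_pos": TCP position; "eef_rot": TCP orientation; "ft_force": force on the tool from outside, world axes, zero at the start; "torque": the same for the moment, N m; "width": finger opening in m.
Only numpy, scipy, OpenCV 4.12 (cv2) and the standard library are available. Lean on these libraries where they do the work, as an engineer would, in place of code of your own. Each camera call takes 0.05 s, during which the arm holds its last target.

## Working session

There is one attempt and no reset: what is moved stays moved. The work goes in short steps, Python scripts to look and compute and a tool call to move; the robot and the scene stay as the last step left them, time stands still between calls to the robot, and variables do not carry over. Pictures are saved under pics/ and viewed, and the job is handed in when it is done.

Besides the shell and the picture viewer there is one more tool, called after "Call:" in YAML: its name, and indented under it one key for each argument. step_arm: Moves the arm, as the interface text tells. Its arguments: {"type":"object","properties":{"increments":{"type":"array"},"hand":{"type":"number"},"grip_force":{"type":"number"}},"required":["increments"]}

```bash
mkdir -p pics; ls; python3 - <<'E'
from bench import r
import cv2,numpy as np
s=r.read_state(); print({k:np.round(v,3).tolist() for k,v in s.items()})
for n in("scene","top"):
    c=r.camera(n); cv2.imwrite(f"pics/{n}0.png",c["pixels"]); np.savez(f"{n}0.npz",**c)
    print(n,np.round(c["camera_matrix"],2).tolist(),np.round(c["extrinsics"],4).tolist(),[k for k in c])
E
```

```text
pics
{'time': 0.0, 'joint_positions': [1.289, 0.333, -0.065, 1.461, 0.022, 1.35, -0.089], 'joint_vel': [-0.003, 0.0, 0.001, 0.0, 0.0, 0.001, 0.001], 'joint_torque': [-0.0, -62.326, 0.025, -38.989, -0.061, 0.04, 0.0], 'ee_pos': [0.16, -0.604, 0.222], 'eef_rot': [0.992, 0.129, -0.0, -0.001], 'ft_force': [-0.26, 0.343, 0.215], 'torque': [0.007, 0.022, 0.058], 'width': 0.087}
scene [[451.63, 0.0, 250.81], [0.0, 451.63, 184.21], [0.0, 0.0, 1.0]] [[-0.1003, -0.5568, 0.8246, 1.6665], [0.9947, -0.0744, 0.0708, 0.1172], [0.0219, 0.8273, 0.5613, 0.89], [0.0, 0.0, 0.0, 1.0]] ['pixels', 'camera_matrix', 'extrinsics']
top [[463.06, 0.0, 249.99], [0.0, 463.06, 193.97], [0.0, 0.0, 1.0]] [[0.0159, 0.9892, -0.1459, 0.2923], [-0.9999, 0.0162, 0.0013, 0.0036], [0.0037, 0.1459, 0.9893, 1.594], [0.0, 0.0, 0.0, 1.0]] ['pixels', 'camera_matrix', 'extrinsics']
```

View pics/scene0.png

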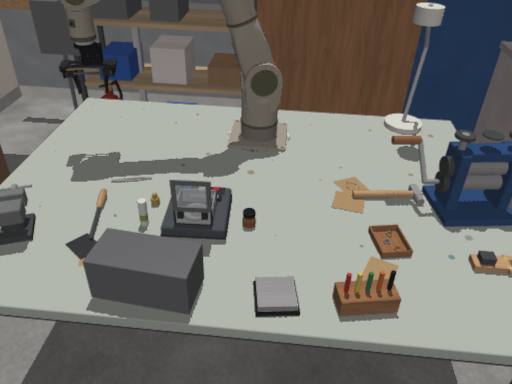

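View pics/top0.png

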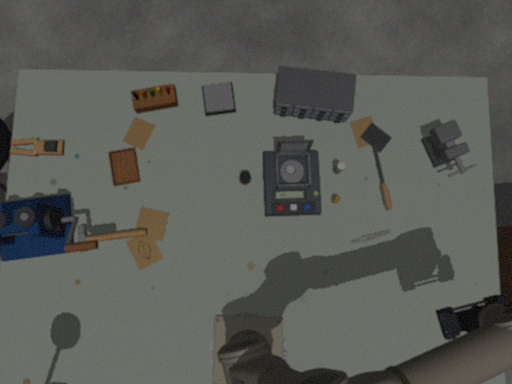

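The scene view (lid upright near (190,195), balance at (198,210)) and the top view (balance at (292,183), red, white and blue keys along row 207) agree. The keys face the robot. I'll enlarge both and locate the parts.

```bash
cat > h.py <<'E'
import numpy as np,cv2
def ray(c,u,v):
    K=c["camera_matrix"];T=c["extrinsics"]
    d=np.array([(u-K[0,2])/K[0,0],-(v-K[1,2])/K[1,1],-1.]); return T[:3,3],T[:3,:3]@d
def onz(c,u,v,z):
    o,d=ray(c,u,v); return o+d*(z-o[2])/d[2]
def proj(c,P):
    K=c["camera_matrix"];T=c["extrinsics"]
    p=T[:3,:3].T@(np.asarray(P)-T[:3,3]); return np.array([K[0,2]+K[0,0]*p[0]/-p[2],K[1,2]-K[1,1]*p[1]/-p[2]])
def ld(n): return dict(np.load(n))
E
python3 - <<'E'
from h import *
c=ld("top0.npz"); im=c["pixels"]; hsv=cv2.cvtColor(im,cv2.COLOR_BGR2HSV)
x0,y0,x1,y1=255,130,350,222
cv2.imwrite("pics/topz.png",cv2.resize(im[y0:y1,x0:x1],None,fx=8,fy=8,interpolation=cv2.INTER_CUBIC)[:600])
s=ld("scene0.npz"); cv2.imwrite("pics/scz.png",cv2.resize(s["pixels"][160:245,130:265],None,fx=5.9,fy=5.9,interpolation=cv2.INTER_CUBIC))
for n,m in dict(red=((hsv[...,0]<10)|(hsv[...,0]>170))&(hsv[...,1]>120)&(hsv[...,2]>80),blue=(abs(hsv[...,0].astype(int)-110)<15)&(hsv[...,1]>120)&(hsv[...,2]>60),white=(hsv[...,1]<40)&(hsv[...,2]>130)).items():
    mm=np.zeros(m.shape,np.uint8); mm[198:217,262:325]=m[198:217,262:325]
    k,l,st,ce=cv2.connectedComponentsWithStats(mm)
    for i in range(1,k):
        if st[i,4]>5: print(n,st[i],ce[i].round(2),onz(c,*ce[i],.055).round(4))
E
```

```text
red [277 205   6   6  35] [279.57 207.43] [ 0.4753 -0.0982  0.055 ]
blue [304 204   7   6  41] [307.07 206.56] [ 0.4798 -0.1903  0.055 ]
```

```bash
sleep 1
```

```text
(no output)
```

View pics/topz.png

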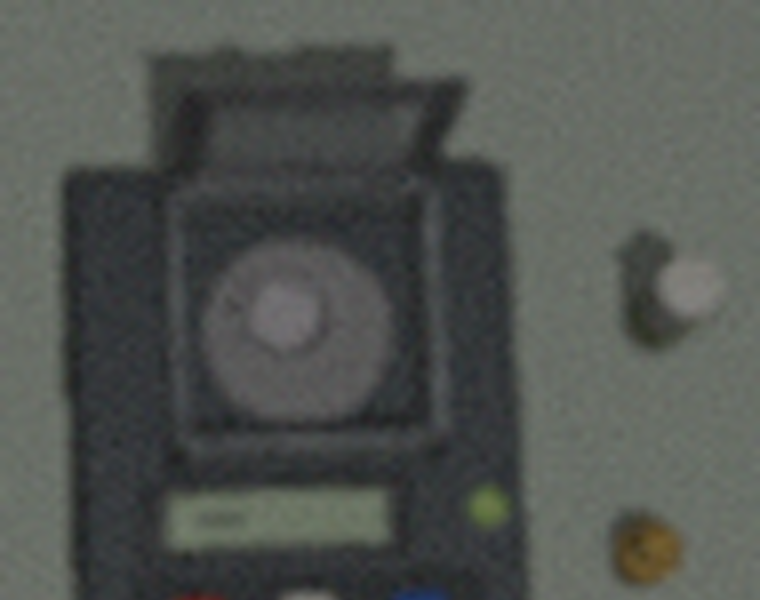

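View pics/scz.png

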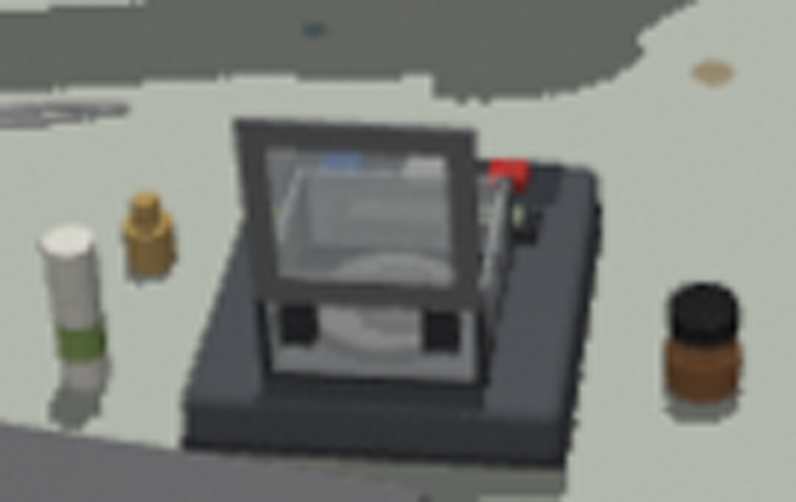

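```bash
cat >> h.py <<'E'
Yaw=.0488; R=np.array([[np.cos(Yaw),-np.sin(Yaw),0],[np.sin(Yaw),np.cos(Yaw),0],[0,0,1]])
O=np.array([.5694,-.1399,0])
def b2w(p): return O+R@np.asarray(p,float)
def w2b(p): return R.T@(np.asarray(p)-O)
def lidpt(th,s=.111,n=.004,y=0):  # balance coords
    return np.array([.086-s*np.cos(th)+n*np.sin(th), y, .0955+s*np.sin(th)+n*np.cos(th)])
E
python3 - <<'E'
from h import *
s=ld("scene0.npz");t=ld("top0.npz")
im=s["pixels"];hsv=cv2.cvtColor(im,cv2.COLOR_BGR2HSV)
# check keys in scene
for n,m in dict(red=((hsv[...,0]<10)|(hsv[...,0]>170))&(hsv[...,1]>150)).items():
    mm=np.zeros(m.shape,np.uint8); mm[180:200,205:230]=m[180:200,205:230]
    k,l,st,ce=cv2.connectedComponentsWithStats(mm)
    for i in range(1,k):
        if st[i,4]>5: print(n,st[i],ce[i])
print("pred red",proj(s,b2w([-.092,.046,.055])),"corners of body scene", [proj(s,b2w(p)).round(1) for p in([.105,.097,.045],[.105,-.097,.045],[.105,.097,0])],
 "top",[proj(t,b2w(p)).round(1) for p in([.105,.097,.045],[.105,-.097,.045],[-.115,.097,.045],[-.115,-.097,.045])])
for th in (1.1,1.3,1.4,1.5,1.6,1.7):
    print(th,[proj(s,b2w(lidpt(th,y=y))).round(1) for y in(.056,-.056)],[proj(t,b2w(lidpt(th,y=y))).round(1) for y in(.056,-.056)])
E
```

```text
red [213 187   7   5  21] [216.42857143 188.38095238]
pred red [215.91280591 187.76057144] corners of body scene [array([225.7, 230. ]), array([159.2, 226.6]), array([225.8, 241.7])] top [array([262.2, 151.2]), array([318.6, 149.4]), array([264.6, 215.1]), array([322.2, 213.2])]
1.1 [array([213. , 173.1]), array([173.7, 171.3])] [array([277.7, 160. ]), array([313.9, 158.8])]
1.3 [array([212., 175.]), array([172.1, 173.1])] [array([277.5, 152.8]), array([313.9, 151.6])]
1.4 [array([211.5, 176.5]), array([171.2, 174.6])] [array([277.4, 149.2]), array([313.8, 148. ])]
1.5 [array([211. , 178.4]), array([170.4, 176.5])] [array([277.3, 145.6]), array([313.6, 144.5])]
1.6 [array([210.5, 180.7]), array([169.6, 178.8])] [array([277.2, 142.1]), array([313.4, 141. ])]
1.7 [array([210. , 183.4]), array([168.8, 181.4])] [array([277. , 138.7]), array([313.2, 137.6])]
```

```bash
python3 - <<'E'
from h import *
s=ld("scene0.npz");t=ld("top0.npz")
a=cv2.convertScaleAbs(cv2.resize(t["pixels"][60:160,260:370],None,fx=5,fy=5,interpolation=cv2.INTER_CUBIC),alpha=1.8)
cv2.imwrite("pics/boxt.png",a)
b=cv2.convertScaleAbs(cv2.resize(s["pixels"][220:310,80:215],None,fx=5,fy=5,interpolation=cv2.INTER_CUBIC),alpha=1.8)
cv2.imwrite("pics/boxs.png",b)
E
```

```text
(no output)
```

View pics/boxt.png

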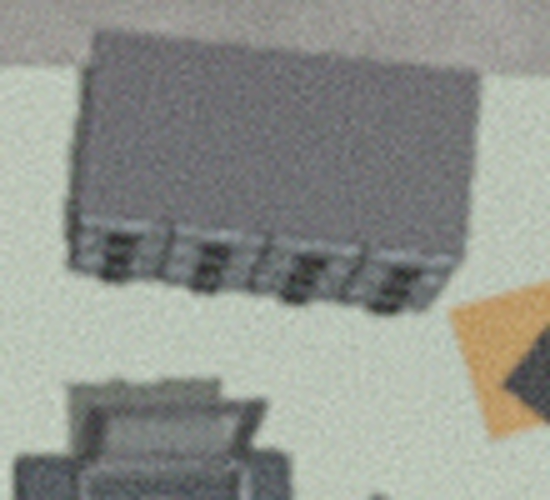

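View pics/boxs.png

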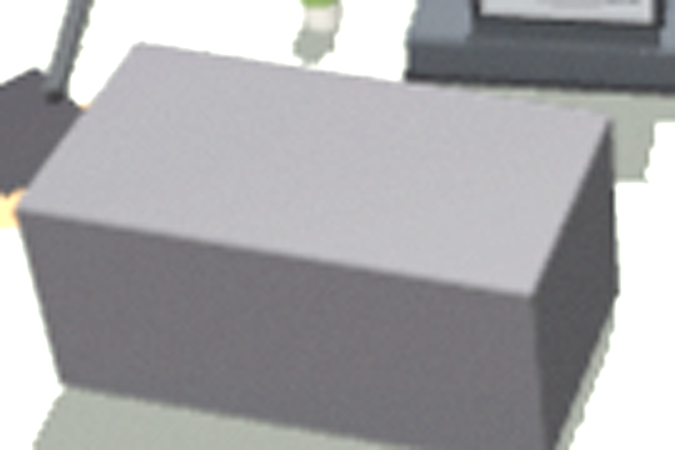

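```bash
python3 - <<'E'
from h import *
s=ld("scene0.npz");t=ld("top0.npz")
for a,b in(((277,103),(201.6,244.4)),((353,112.4),(107.6,228.6))):
    o1,d1=ray(t,*a);o2,d2=ray(s,*b)
    k=np.linalg.lstsq(np.c_[d1,-d2],o2-o1,rcond=None)[0]
    p=o1+d1*k[0];q=o2+d2*k[1];print(p.round(3),q.round(3), w2b(p).round(3))
print(onz(t,275,114,0),onz(t,341,122,0))
for th in (1.64,0): print(th,b2w(lidpt(th)).round(4))
print(b2w([-.092,-.046,.055]),b2w([.135,0,.19]))
E
```

```text
[ 0.817 -0.083  0.116] [ 0.816 -0.077  0.115] [0.25  0.044 0.116]
[ 0.789 -0.335  0.118] [ 0.788 -0.334  0.117] [ 0.209 -0.206  0.118]
[ 0.81743777 -0.0833061   0.        ] [ 0.79188109 -0.31877617  0.        ]
1.64 [ 0.6669 -0.1351  0.206 ]
0 [ 0.5444 -0.1411  0.0995]
[ 0.47975343 -0.19033306  0.055     ] [ 0.70423928 -0.13331461  0.19      ]
```

```bash
cat >> h.py <<'E'
from scipy.spatial.transform import Rotation as Ro
def goal(st,p,yaw=Yaw):
    A=Ro.from_quat(st["eef_rot"]); 
    B=Ro.from_matrix(np.array([[np.cos(yaw),np.sin(yaw),0],[np.sin(yaw),-np.cos(yaw),0],[0,0,-1]]))
    return A.inv().apply(np.asarray(p)-st["ee_pos"]).round(4), (A.inv()*B).as_rotvec().round(3)
def show(st):
    print("t",round(st["time"],2),"pos",np.round(st["ee_pos"],4),"bal",w2b(st["ee_pos"]).round(4),"F",np.round(st["ft_force"],2),"w",st["width"])
E
python3 - <<'E'
from h import *; from bench import r
st=r.read_state();show(st)
print(goal(st,b2w([.145,0,.31])))
E
```

```text
t 0.1 pos [ 0.1599 -0.6039  0.2218] bal [-0.4317 -0.4434  0.2218] F [-0.59  0.07  0.17] w 0.08708906564540317
(array([ 0.6564, -0.3135, -0.0878]), array([-0.001,  0.   ,  0.21 ]))
```

Call:
step_arm:
  increments:
    - [[0,0,-0.045],[0,0,0]]
    - [[0,0,-0.088],[0,0,0.1]]
    - [[0.04,-0.02,-0.088],[0,0,0.21]]
    - [[0.08,-0.04,-0.088],[0,0,0.21]]
    - [[0.12,-0.06,-0.088],[0,0,0.21]]
  hand: 1
  grip_force: 10

```text
time: 0.6
ee_pos: [0.2614, -0.5141, 0.3097]
eef_rot: [1.0, 0.024, -0.0, -0.001]
ft_force: [0.9, -0.1, 0.0]
width: 0.0552
```

```bash
python3 - <<'E'
from h import *; from bench import r
st=r.read_state();show(st)
print(goal(st,b2w([.145,0,.31])))
E
```

```text
t 0.6 pos [ 0.2614 -0.5141  0.3097] bal [-0.3258 -0.3587  0.3097] F [ 0.9  -0.15  0.02] w 0.05524029807896104
(array([ 4.705e-01, -3.591e-01,  1.000e-04]), array([-0.001,  0.   , -0.001]))
```

Call:
step_arm:
  increments:
    - [[0.035,-0.027,0],[0,0,0]]
    - [[0.07,-0.054,0],[0,0,0]]
    - [[0.105,-0.08,0],[0,0,0]]
    - [[0.14,-0.107,0],[0,0,0]]
    - [[0.175,-0.134,0],[0,0,0]]

```text
time: 1.1
ee_pos: [0.4308, -0.3704, 0.3096]
eef_rot: [1.0, 0.024, -0.0, -0.001]
ft_force: [0.4, -0.8, 0.3]
width: 0.015
```

Call:
step_arm:
  increments:
    - [[0.035,-0.027,0],[0,0,0]]
    - [[0.07,-0.054,0],[0,0,0]]
    - [[0.105,-0.08,0],[0,0,0]]
    - [[0.14,-0.107,0],[0,0,0]]
    - [[0.175,-0.134,0],[0,0,0]]

```text
time: 1.6
ee_pos: [0.6002, -0.227, 0.3093]
eef_rot: [1.0, 0.024, -0.001, -0.001]
ft_force: [-0.1, -1.4, 0.5]
width: 0.0005
```

```bash
python3 - <<'E'
from h import *; from bench import r
st=r.read_state();show(st)
print(goal(st,b2w([.145,0,.31])))
E
```

```text
t 1.6 pos [ 0.6002 -0.227   0.3093] bal [ 0.0265 -0.0885  0.3093] F [-0.08 -1.39  0.48] w 0.0005457087509403972
(array([ 0.1184, -0.0887, -0.0007]), array([-0.002,  0.001, -0.001]))
```

Call:
step_arm:
  increments:
    - [[0.04,-0.03,0],[0,0,0]]
    - [[0.08,-0.06,0],[0,0,0]]
    - [[0.118,-0.089,0],[0,0,0]]
    - [[0.118,-0.089,0],[0,0,0]]
    - [[0.118,-0.089,0],[0,0,0]]

```text
time: 2.1
ee_pos: [0.7143, -0.131, 0.3076]
eef_rot: [1.0, 0.025, -0.002, -0.001]
ft_force: [-0.1, -0.4, 0.5]
width: 0.0006
```

Call:
step_arm:
  increments:
    - [[0,0,0.03],[0,0,0]]
    - [[0,0,0.06],[0,0,0]]
    - [[0,0,0.09],[0,0,0]]
    - [[0,0,0.125],[0,0,0]]
    - [[0,0,0.125],[0,0,0]]

```text
time: 2.6
ee_pos: [0.7105, -0.1328, 0.1777]
eef_rot: [1.0, 0.024, -0.006, -0.001]
ft_force: [-1.1, -0.8, -0.5]
width: 0.0006
```

```bash
python3 - <<'E'
from h import *; from bench import r
st=r.read_state();show(st)
for n,(x0,y0,x1,y1) in dict(scene=(130,90,290,250),top=(220,100,360,220)).items():
    c=r.camera(n);cv2.imwrite(f"pics/{n}1.png",cv2.resize(c["pixels"][y0:y1,x0:x1],None,fx=3.7,fy=3.7,interpolation=cv2.INTER_CUBIC))
E
```

```text
t 2.6 pos [ 0.7105 -0.1328  0.1777] bal [0.1413 0.0002 0.1777] F [-1.09 -0.8  -0.49] w 0.0006130831567206007
```

View pics/scene1.png

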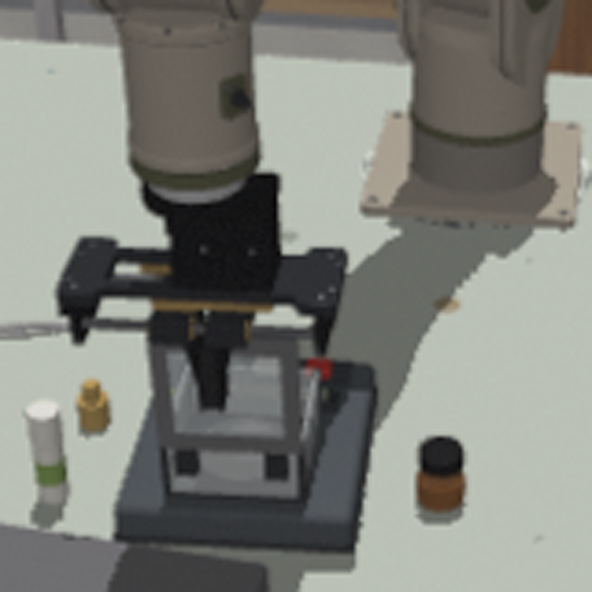

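View pics/top1.png

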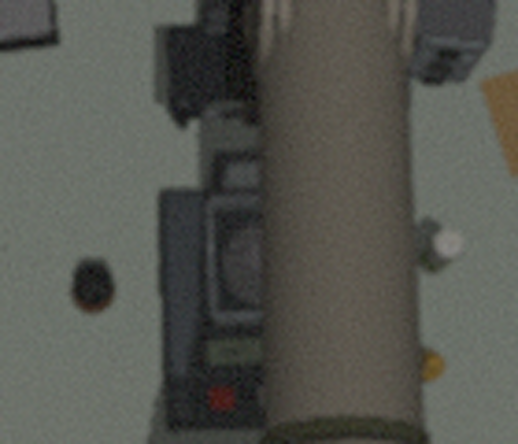

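The scene view shows the shut fingers behind the lid (tips at zoomed (210,405), lid frame top at (230,335)). Nothing is touching yet. Next I'll work out the arc.

```bash
cat >> h.py <<'E'
def tip(th,s=.095): return b2w(lidpt(th,s,.004)+np.array([.0095,0,0]))
def plan(st,ths,s=.095):
    for th in ths:
        g,w=goal(st,tip(th,s)); print(round(th,2),g.tolist(),w.tolist())
E
python3 - <<'E'
from h import *; from bench import r
st=r.read_state();show(st)
print(goal(st,b2w([.115,0,.188])))
plan(st,[1.64,1.5,1.4])
E
```

```text
t 2.7 pos [ 0.7133 -0.1322  0.1837] bal [0.1441 0.0006 0.1837] F [0.17 0.02 0.81] w 0.0002690846246753006
(array([-0.0291,  0.0007, -0.0042]), array([-0.002,  0.004, -0.001]))
1.64 [-0.038, 0.0007, -0.0062] [-0.002, 0.004, -0.001]
1.5 [-0.0513, 0.0007, -0.0067] [-0.002, 0.004, -0.001]
1.4 [-0.0608, 0.0007, -0.0059] [-0.002, 0.004, -0.001]
```

Call:
step_arm:
  increments:
    - [[-0.015,0.001,-0.004],[0,0.004,0]]
    - [[-0.028,0.001,-0.006],[0,0.004,0]]
    - [[-0.034,0.001,-0.006],[0,0.004,0]]
    - [[-0.04,0.001,-0.006],[0,0.004,0]]
    - [[-0.046,0.001,-0.006],[0,0.004,0]]

```text
time: 3.2
ee_pos: [0.6677, -0.1355, 0.191]
eef_rot: [1.0, 0.024, 0.001, -0.001]
ft_force: [1.0, -0.2, 0.3]
width: 0.0005
```

```bash
python3 - <<'E'
from h import *; from bench import r
st=r.read_state();show(st)
plan(st,[1.5,1.4,1.3,1.2,1.1])
E
```

```text
t 3.2 pos [ 0.6677 -0.1355  0.191 ] bal [ 0.0984 -0.0004  0.191 ] F [ 0.96 -0.24  0.28] w 0.0005246910263360638
1.5 [-0.0056, -0.0004, 0.0004] [-0.002, -0.002, -0.001]
1.4 [-0.0151, -0.0004, 0.0012] [-0.002, -0.002, -0.001]
1.3 [-0.0244, -0.0004, 0.0028] [-0.002, -0.002, -0.001]
1.2 [-0.0336, -0.0004, 0.0054] [-0.002, -0.002, -0.001]
1.1 [-0.0424, -0.0004, 0.0089] [-0.002, -0.002, -0.001]
```

Call:
step_arm:
  increments:
    - [[-0.006,0,0],[0,-0.002,0]]
    - [[-0.015,0,0.001],[0,-0.002,0]]
    - [[-0.024,0,0.003],[0,-0.002,0]]
    - [[-0.034,0,0.005],[0,-0.002,0]]
    - [[-0.042,0,0.009],[0,-0.002,0]]

```text
time: 3.7
ee_pos: [0.6249, -0.1376, 0.1818]
eef_rot: [1.0, 0.024, 0.0, -0.001]
ft_force: [-0.0, 0.9, 0.3]
width: 0.0003
```

```bash
python3 - <<'E'
from h import *; from bench import r
st=r.read_state();show(st)
plan(st,[1.0,.9,.8,.7,.6])
c=r.camera("scene");cv2.imwrite("pics/scene2.png",cv2.resize(c["pixels"][90:250,130:290],None,fx=3.7,fy=3.7,interpolation=cv2.INTER_CUBIC))
E
```

```text
t 3.7 pos [ 0.6249 -0.1376  0.1818] bal [ 0.0555 -0.0004  0.1818] F [-0.    0.85  0.29] w 0.00029801451428282096
1.0 [-0.008, -0.0004, 0.0042] [-0.002, -0.0, -0.001]
0.9 [-0.0159, -0.0004, 0.0094] [-0.002, -0.0, -0.001]
0.8 [-0.0233, -0.0003, 0.0153] [-0.002, -0.0, -0.001]
0.7 [-0.0301, -0.0003, 0.022] [-0.002, -0.0, -0.001]
0.6 [-0.0362, -0.0003, 0.0293] [-0.002, -0.0, -0.001]
```

View pics/scene2.png

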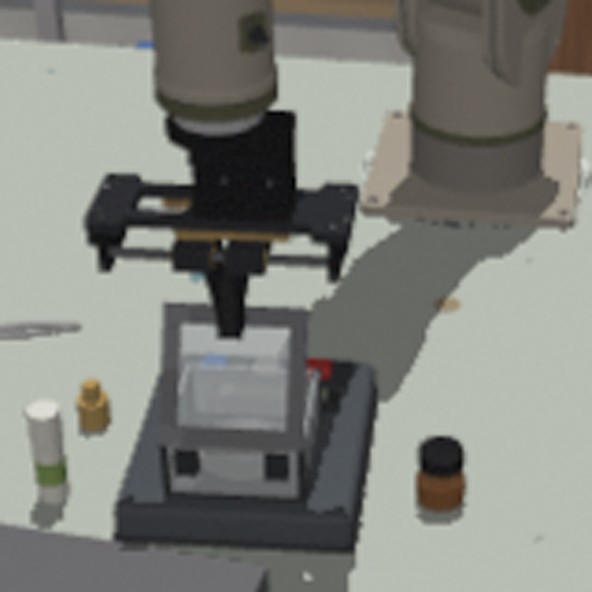

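The lid is tipping forward: its top edge is at zoomed row 310, about 1.1 to 1.2 rad. The tip rests on the outer face at (230,335). I'll carry on along the arc.

Call:
step_arm:
  increments:
    - [[-0.008,0,0.004],[0,0,0]]
    - [[-0.016,0,0.009],[0,0,0]]
    - [[-0.023,0,0.015],[0,0,0]]
    - [[-0.03,0,0.022],[0,0,0]]
    - [[-0.036,0,0.029],[0,0,0]]

```text
time: 4.25
ee_pos: [0.5871, -0.1396, 0.1514]
eef_rot: [1.0, 0.024, -0.001, -0.001]
ft_force: [-0.3, -0.5, 0.0]
width: 0.0005
```

```bash
python3 - <<'E'
from h import *; from bench import r
st=r.read_state();show(st)
plan(st,[.5,.4,.3,.22,.15])
E
```

```text
t 4.25 pos [ 0.5871 -0.1396  0.1514] bal [ 0.0177 -0.0005  0.1514] F [-0.34 -0.5   0.04] w 0.00047325434433333896
0.5 [-0.0037, -0.0005, 0.0068] [-0.002, 0.002, -0.001]
0.4 [-0.0081, -0.0005, 0.0152] [-0.002, 0.002, -0.001]
0.3 [-0.0118, -0.0005, 0.024] [-0.002, 0.002, -0.001]
0.22 [-0.014, -0.0004, 0.0313] [-0.002, 0.002, -0.001]
0.15 [-0.0155, -0.0004, 0.0377] [-0.002, 0.002, -0.001]
```

Call:
step_arm:
  increments:
    - [[-0.004,0,0.007],[0,0.002,0]]
    - [[-0.008,0,0.015],[0,0.002,0]]
    - [[-0.012,0,0.024],[0,0.002,0]]
    - [[-0.014,0,0.031],[0,0.002,0]]
    - [[-0.015,0,0.036],[0,0.002,0]]

```text
time: 4.75
ee_pos: [0.5717, -0.1402, 0.1146]
eef_rot: [1.0, 0.024, -0.0, -0.001]
ft_force: [0.1, 0.2, 0.6]
width: 0.0007
```

```bash
python3 - <<'E'
from h import *; from bench import r
st=r.read_state();show(st)
plan(st,[.1,.05,.0,-.05])
c=r.camera("scene");cv2.imwrite("pics/scene3.png",cv2.resize(c["pixels"][90:250,130:290],None,fx=3.7,fy=3.7,interpolation=cv2.INTER_CUBIC))
E
```

```text
t 4.75 pos [ 0.5717 -0.1402  0.1146] bal [ 0.0023 -0.0004  0.1146] F [0.08 0.21 0.65] w 0.0007089975454335597
0.1 [-0.0009, -0.0004, 0.0056] [-0.002, 0.0, -0.001]
0.05 [-0.0015, -0.0004, 0.0104] [-0.002, 0.0, -0.001]
0.0 [-0.0018, -0.0004, 0.0151] [-0.002, 0.0, -0.001]
-0.05 [-0.0019, -0.0003, 0.0199] [-0.002, 0.0, -0.001]
```

View pics/scene3.png

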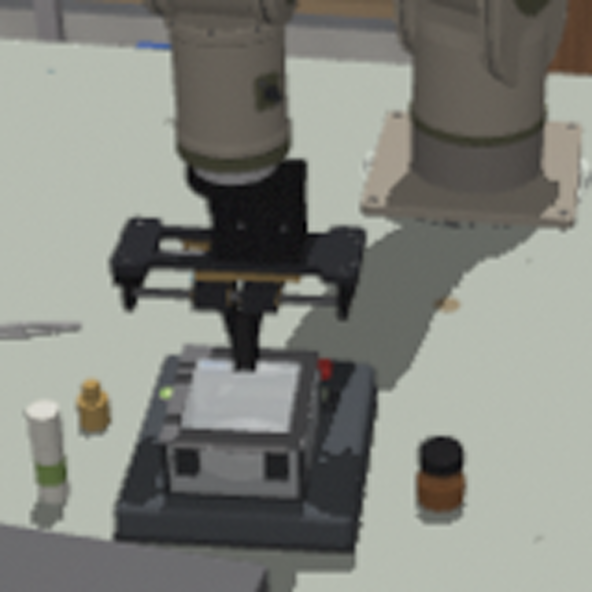

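The lid is almost flat, with its front edge at zoomed row 350. I'll ease it down and watch the force.

Call:
step_arm:
  increments:
    - [[-0.001,0,0.004],[0,0,0]]
    - [[-0.001,0,0.008],[0,0,0]]
    - [[-0.002,0,0.011],[0,0,0]]
    - [[-0.002,0,0.013],[0,0,0]]
    - [[-0.002,0,0.015],[0,0,0]]

```text
time: 5.3
ee_pos: [0.5694, -0.1402, 0.0996]
eef_rot: [1.0, 0.024, -0.001, -0.001]
ft_force: [-9.3, 1.8, 20.7]
width: 0.0009
```

Call:
step_arm:
  increments:
    - [[0,0,0.001],[0,0,0]]
    - [[0,0,0.002],[0,0,0]]
    - [[0,0,0.003],[0,0,0]]
    - [[0,0,0.003],[0,0,0]]

```text
time: 5.7
ee_pos: [0.5695, -0.1402, 0.0994]
eef_rot: [1.0, 0.024, -0.0, -0.0]
ft_force: [-12.9, 1.8, 27.0]
width: 0.0007
```

The force rose to 27 N at z = 0.0994, which is the shut height of the outer face. I'll lift off and look.

Call:
step_arm:
  increments:
    - [[0,0,-0.006],[0,0,0]]
    - [[0,0,-0.02],[0,0,0]]
    - [[0,0,-0.04],[0,0,0]]
    - [[-0.04,0,-0.06],[0,0,0]]
    - [[-0.06,0,-0.06],[0,0,0]]

```text
time: 6.2
ee_pos: [0.5095, -0.1434, 0.1623]
eef_rot: [1.0, 0.024, 0.001, 0.0]
ft_force: [-0.3, 0.0, -0.6]
width: 0.0005
```

```bash
python3 - <<'E'
from h import *; from bench import r
st=r.read_state();show(st)
c=r.camera("scene");np.savez("scene4.npz",**c);cv2.imwrite("pics/scene4.png",cv2.resize(c["pixels"][160:245,130:265],None,fx=5.9,fy=5.9,interpolation=cv2.INTER_CUBIC))
for th in(0,.05,.1): print(th,[((proj(c,b2w(lidpt(th,y=y)))-[130,160])*5.9).round(0) for y in(.056,-.056)])
print(goal(st,b2w([-.093,-.047,.075])))
E
```

```text
t 6.2 pos [ 0.5095 -0.1434  0.1623] bal [-0.06   -0.0005  0.1623] F [-0.34  0.   -0.62] w 0.0004743693516868932
0 [array([509., 167.]), array([295., 157.])]
0.05 [array([509., 159.]), array([294., 149.])]
0.1 [array([509., 151.]), array([294., 141.])]
(array([-0.0331,  0.0465,  0.0872]), array([ 0.001, -0.002, -0.001]))
```

View pics/scene4.png

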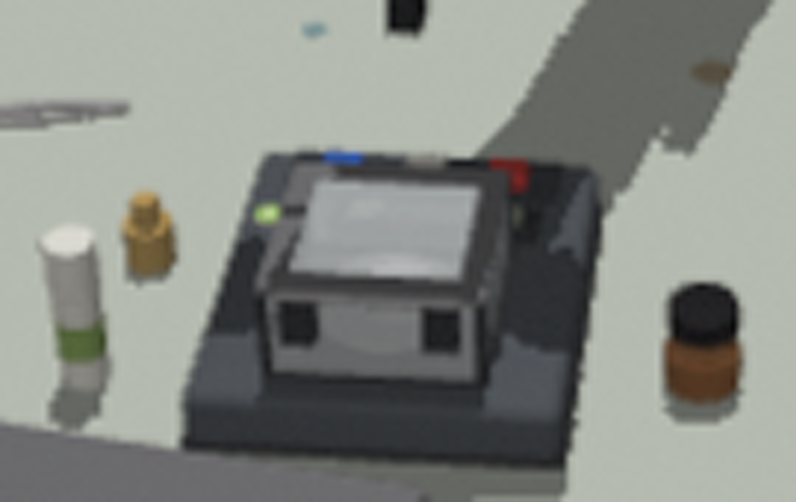

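The lid lies flat: its front edge runs (300,160)–(510,172) in the zoom, as predicted for 0 rad. The white and blue keys show at row 158. Next I go over the tare key.

Call:
step_arm:
  increments:
    - [[-0.017,0.023,0],[0,0,0]]
    - [[-0.033,0.0465,0],[0,0,0]]
    - [[-0.033,0.0465,0.03],[0,0,0]]
    - [[-0.033,0.0465,0.06],[0,0,0]]
    - [[-0.033,0.0465,0.087],[0,0,0]]

```text
time: 6.75
ee_pos: [0.4762, -0.1923, 0.0736]
eef_rot: [1.0, 0.023, 0.0, 0.001]
ft_force: [-0.4, -0.8, 0.4]
width: 0.0008
```

```bash
python3 - <<'E'
from h import *; from bench import r
st=r.read_state();show(st)
print(goal(st,b2w([-.093,-.046,.055])))
c=r.camera("scene");cv2.imwrite("pics/scene5.png",cv2.resize(c["pixels"][120:245,130:265],None,fx=4.5,fy=4.5,interpolation=cv2.INTER_CUBIC))
c=r.camera("top");cv2.imwrite("pics/top5.png",cv2.resize(c["pixels"][130:222,255:350],None,fx=6,fy=6,interpolation=cv2.INTER_CUBIC))
E
```

```text
t 6.75 pos [ 0.4762 -0.1923  0.0736] bal [-0.0957 -0.0478  0.0736] F [-0.41 -0.79  0.37] w 0.0008204951843036059
(array([ 0.0026, -0.0018,  0.0186]), array([ 0.001, -0.   , -0.003]))
```

View pics/scene5.png

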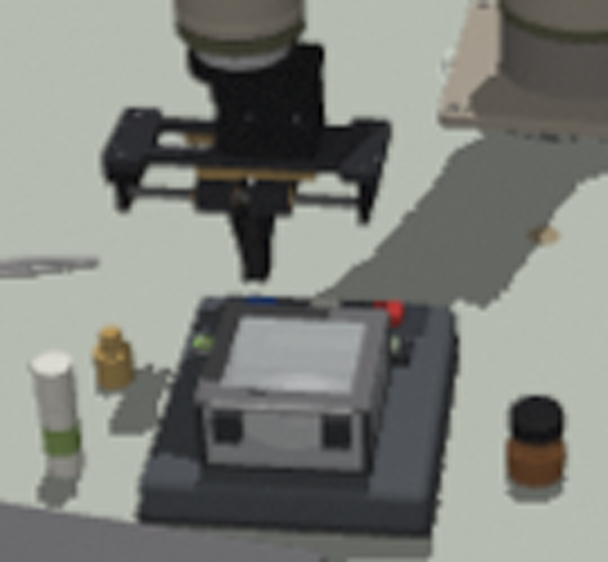

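View pics/top5.png

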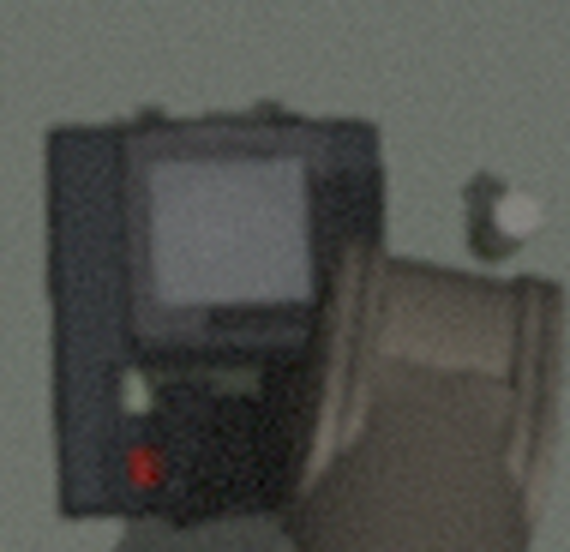

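In the scene the tip at (257,280) hangs right over the blue key at (262,300), well away from the white one at (325,303). Now I press.

Call:
step_arm:
  increments:
    - [[0.0026,-0.0018,0.006],[0,0,0]]
    - [[0.0026,-0.0018,0.012],[0,0,0]]
    - [[0.0026,-0.0018,0.017],[0,0,0]]
    - [[0.0026,-0.0018,0.02],[0,0,0]]
    - [[0.0026,-0.0018,0.022],[0,0,0]]

```text
time: 7.35
ee_pos: [0.4772, -0.1894, 0.0501]
eef_rot: [1.0, 0.023, -0.002, -0.001]
ft_force: [0.2, 0.9, 5.7]
width: 0.0
```

Call:
step_arm:
  increments:
    - [[0,0,0.001],[0,0,0]]
    - [[0,0,0.001],[0,0,0]]

```text
time: 7.55
ee_pos: [0.4773, -0.1894, 0.0496]
eef_rot: [1.0, 0.023, -0.002, -0.0]
ft_force: [-1.2, 1.4, 5.6]
width: 0.0006
```

5.6 N at z = 0.0496 means about 5 mm of travel, held for more than 0.2 s. That is past the acting point, so I release and back away.

Call:
step_arm:
  increments:
    - [[0,0,-0.006],[0,0,0]]
    - [[0,0,-0.02],[0,0,0]]
    - [[0,0,-0.05],[0,0,0]]
    - [[0,0,-0.09],[0,0,0]]
    - [[-0.03,0.03,-0.13],[0,0,0]]

```text
time: 8.05
ee_pos: [0.4555, -0.213, 0.1769]
eef_rot: [1.0, 0.027, -0.001, -0.001]
ft_force: [0.1, -2.3, 0.3]
width: 0.0003
```

Call:
step_arm:
  increments:
    - [[-0.03,0.03,-0.03],[0,0,0]]
    - [[-0.05,0.07,-0.06],[0,0,0]]
    - [[-0.07,0.11,-0.08],[0,0,0]]
    - [[-0.08,0.15,-0.09],[0,0,0]]
    - [[-0.08,0.19,-0.09],[0,0,0]]

```text
time: 8.55
ee_pos: [0.3843, -0.4101, 0.2704]
eef_rot: [1.0, 0.025, 0.001, 0.001]
ft_force: [1.3, -0.8, 0.5]
width: 0.0007
```

Call:
step_arm:
  increments:
    - [[-0.02,0.04,0],[0,0,0]]
    - [[-0.03,0.06,0],[0,0,0]]
    - [[-0.03,0.06,0],[0,0,0]]
    - [[-0.03,0.06,0],[0,0,0]]

```text
time: 8.95
ee_pos: [0.3573, -0.4713, 0.271]
eef_rot: [1.0, 0.025, 0.001, 0.001]
ft_force: [0.4, 0.5, 0.2]
width: 0.0004
```

```bash
python3 - <<'E'
from h import *; from bench import r
st=r.read_state();show(st)
c=r.camera("scene");cv2.imwrite("pics/scene6.png",c["pixels"])
cv2.imwrite("pics/scene6z.png",cv2.resize(c["pixels"][160:245,130:265],None,fx=5.9,fy=5.9,interpolation=cv2.INTER_CUBIC))
t=r.camera("top");cv2.imwrite("pics/top6.png",cv2.resize(t["pixels"][130:222,255:350],None,fx=6,fy=6,interpolation=cv2.INTER_CUBIC))
s0=ld("scene0.npz");d=cv2.absdiff(c["pixels"],s0["pixels"]).max(2)
E
```

```text
t 8.95 pos [ 0.3573 -0.4713  0.271 ] bal [-0.228  -0.3207  0.271 ] F [0.39 0.49 0.17] w 0.00036820653592968425
```

View pics/scene6.png

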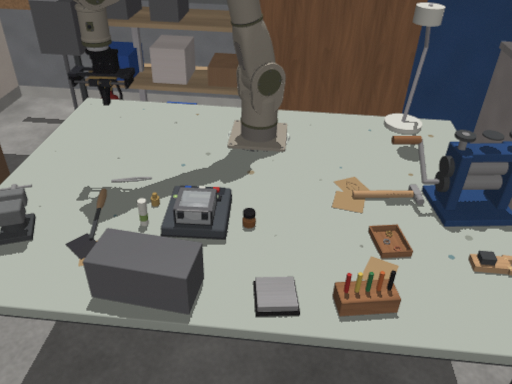

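View pics/scene6z.png

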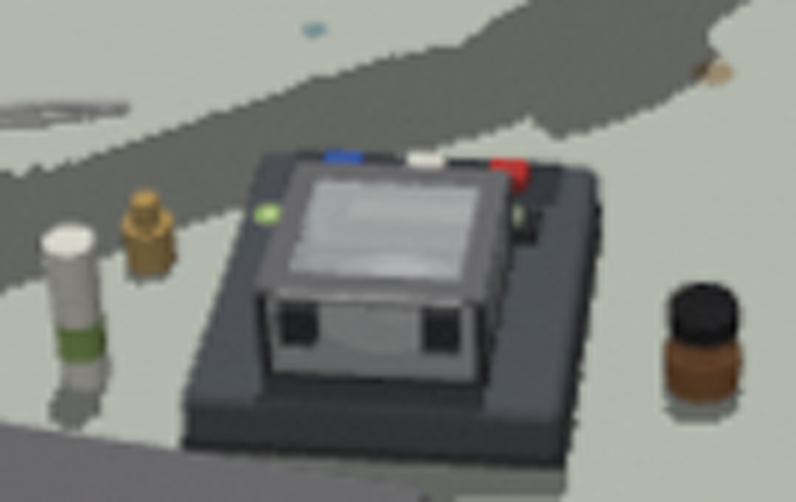

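View pics/top6.png

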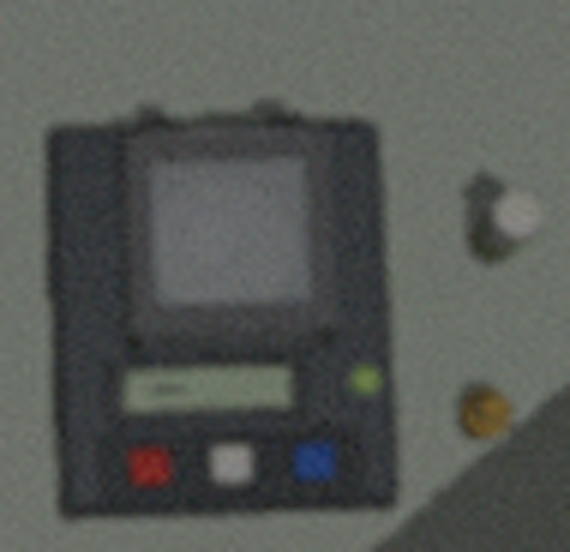

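The lid is flat, with its front edge at zoomed row 165 in the scene. All three keys are up, at (150,467), (232,463) and (316,460) in the top zoom, and the weight, stick and jar are where they were. The hand is clear, so I hand in.

```bash
python3 - <<'E'
from bench import r
print(r.close_job())
E
```

```text
the job is handed in; nothing more can be done
None
```

I pushed the draught lid shut from outside with the closed fingertips, pressed and released the blue tare key, backed the hand away and handed the job in at about 9 s of the 48 s allowed. Handing in gave no verdict.

- **Lid:** I swung it down along its hinge arc at about 1 rad/s, against a limit of 3. The force rose to about 27 N sideways-down, limit 60, with the fingertips at z = 0.0994 m. That is the height of a fully shut lid. In the pictures afterwards its front edge lies where it should for 0 rad.
- **Tare key:** I pressed it with about 5.7 N, limit 35, with the tip at z = 0.0496 m. That is about 5 mm of travel, past the 3 mm where it acts, and I held it for over 0.2 s.
- **Last pictures:** The lid is shut and all three keys look up. The weight, glue stick and jar beside the balance look unmoved, and the hand is well clear, with a contact force near zero.
- **Not checked:**
  - The dish is hard to see through the shut lid, so I did not measure its position directly. Nothing went inside the chamber.
  - I inferred the lid angle and key travel from the pictures and the fingertip height, since the state does not report them.

No check failed or disagreed.

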